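# Clip a sharpening stone into its bench holder

## Robot

A 7-joint arm with a two-finger parallel gripper is mounted at the origin on a cart in front of the work surface, level with it; the furniture and walls round the work are solid. World frame = base frame: x ahead of the robot, y to its left, z up, the work surface at z = 0. Lengths are in m, angles in rad, forces in N, time in s.
With the tool pointing down it reaches from about 0.35 to 0.775 m from the base axis. Payload 3.1 kg.
Tool frame: the origin (TCP) lies between the finger pads; the fingertips stand 14 mm ahead of it and the grasp point (between the pads) lies 5 mm behind it (r.finger_overhang is the distance from the TCP to the fingertips, in m); z points along the fingers, y is the line along which they close (so a half turn about z gives the same grasp; the last joint's range is limited). The gripper opens to 85 mm and grips with 20 to 120 N. Pads are 22 mm wide; open, the fingers measure 114 mm over their backs; the gripper's body (76 mm by 85 mm) begins 54 mm behind the grasp point. The pads swing forward as they close: fully open they stand 13 mm farther back than shut.
Start: joints at [-1.252, 0.311, 0.014, 1.512, -0.004, 1.319, -0.027], TCP at [0.194, 0.515, 0.245] pointing down, gripper open.
Joint ranges: [-2.7, 2.7], [-0.3, 1.91], [-1.27, 1.3], [0.12, 2.57], [-1.44, 4.58], [0.2, 2.03], [-3.05, 3.05]. Speed limits (rad/s): [2.79, 2.79, 3.14, 3.14, 3.14, 3.14, 3.14].

## Interface

Orientations are given as a unit quaternion [x, y, z, w].
In Python, from rig import r gives the robot as it stands.
- The arm moves only by the tool apply_moves, never from a script. Its argument "targets" is a list of rows, each a list of 4 numbers: the shift along the tool's x, y, z in m, then the turn about the tool's z in degrees. In form: [[x, y, z, roll], ...]. A call has 1 to 5 rows; each row shifts and turns the commanded pose from where the row before left it, along the tool's axes as they then stand; what a row does not reach is not made up. A row lasts 1/8 s, in which the tool goes at most 62.5 mm and 10.7 degrees, less where a joint would pass 70% of its speed; a pose out of reach is approached as far as the arm can. A call with a gripper value outside its range is refused whole. "hand" is the closure, from -1 (fully open) to 1 (shut), set as the call begins (left out, the last holds). The fingers move at their own pace and stop on an object; "grip_force" is the grip in N (left out, the last holds). Time passes only in rows, so rows that do not move let the fingers close. It gives the time, the measured TCP pose, the force, the opening and the grip force at its end, in the units of the state.
- r.read_state(): the state, without advancing time (a new reading comes with each control period).
- r.read_camera(name): name is "side" or "top"; returns a dict with "img" (480x640x3 uint8, blue, green, red), "fx", "fy", "cx", "cy" (pixels), "pose" (4x4, takes a point from camera to world coordinates). Camera axes: x right, y up, looking along -z (the intrinsics and any distortion apply to the point x, -y, -z); pixel columns grow to the right and rows downward; lengths in m; the calibration is good to about 2 mm. A picture is of the moment at which its call begins. There is no depth.
- r.finish_job(): hands the job in; it is judged then, once.
The state is a dict: "clock": time; "joint_positions": joint angles; "qvel": joint speeds; "tau": joint torques, N m; "ee_pos": TCP position; "orientation": TCP orientation; "ft_force": force on the tool from outside, world axes, zero at the start; "ft_torque": the same for the moment, N m; "finger_gap": finger opening in m; "gripper_force": force on a finger pad.
Only numpy, scipy, OpenCV 4.12 (cv2) and the standard library are available. Lean on these libraries where they do the work, as an engineer would, in place of code of your own. Each camera call takes 0.05 s, during which the arm holds its last target. There are 200 camera calls.

## Task

Swing the holder's spring clip up past its over-centre point so that it stays open, lay the grey sharpening stone on the open end of the holder and slide it along under the two keepers until its end has pushed the little plunger flush and meets the end stop, without shoving the stop back. Then guide the clip down by its handle, without letting it snap shut, so that its foot rests on the stone, and let go. Do not disturb the oil bottle, oil cup or tape roll.

Things in the scene. Friction and masses are not known exactly. Their poses are not given: they have to be found in the camera images.
- holder: Aluminium stone holder fixed to the bench: a flat bed 86 mm wide (x), 310 mm long (its y from -153 to +157 mm), bed surface at z = 12 mm. Origin on its underside, on the middle line. The stone slides toward its +y: open bed at y = -153 to -33, then guide walls, keepers, end stop and clip hinge. Past the keepers stands the end stop.
- channel_mouth (a point): Point on the bed's middle line, at holder (0, 0, 12) mm, where the straight guide walls begin: 59 mm apart, 11 mm high above the bed, from here to 92 mm further in +y. Before it, over 33 mm, they flare out to a mouth about 68 mm wide.
- keepers (a point): Point on the bed at holder (0, 31, 12) mm, midway between two dark steel keepers (22 mm long) that overhang the channel's edges from both sides, leaving a 40 mm gap; underside 25 mm, top 29 mm above the bed. The end stop beyond, a dark steel block 18 mm wide, top 19 mm above the bed, is set at an unmeasured place: its face is 18 to 57 mm past this point; find it by feel or sight.
- clip_hinge (a point): The clip's hinge axis (parallel to the holder's x), fixed to the holder at its (0, 110, 52) mm.
- clip_handle (a point): Middle of the clip's handle, a steel cross bar 10 mm thick and 24 mm long along the holder's x, to be pinched over its ends (24 mm) or hooked; it stands on the clip arm, 18 mm wide. Closed (joint 0) it lies 77 mm toward -y and 26 mm above the hinge; it moves on an arc of 81 mm about the hinge, up and toward +y as the clip opens.
- clip (a joint): Clip angle, rad: 0 = closed with nothing beneath (arm level, its rubber foot 14 mm above the bed, 67 mm from the hinge), 1.6 = fully open, arm upright. Over-centre spring: below 0.8 it pulls shut (0.4 N m near closed, 5 N at the handle), nothing at 0.8, above which it pulls open and stays at 1.6. With the stone beneath, the foot rests on it at about 0.12.
- plunger (a joint): Brass pin in the middle of the end stop's front face, 11 mm above the bed: m pushed in, 0 = stands 4 mm out, 0.004 = flush with the face (half a newton).
- end_stop (a joint): How far the end stop has been shoved back along the holder's +y from where it was set, m, 0 at the start. Only friction holds it: it slips when pushed with more than about 8 N. Sliding the stone itself takes a further 3 to 8 N.
- oil_stone: Grey sharpening stone, a plain block 55 mm wide (x), 150 mm long (y), 22 mm high, about 0.62 kg; origin at the centre of its underside. Either end may go first.
- oil_bottle: Small yellow bottle 25 mm wide, 62 mm high, origin under it; leave alone.
- oil_cup: Small red lidded cup 34 mm wide, 34 mm high, origin under it; leave alone.
- tape_roll: Black tape roll lying flat, 63 mm wide, 19 mm high, origin under it; leave alone.

How it is judged:
By the outcome, as a careful person would: the job done as asked, in the order asked, and still so for the second after the job is handed in, with the robot touching nothing.
It also fails if it takes over 72 s, if anything falls off the work surface, if the arm or the gripper's body presses on something with over 40 N, if the wrist force passes 120 N, or if a joint passes its speed limit or range.

## Working session

There is one attempt and no reset: what is moved stays moved. The work goes in short steps, Python scripts to look and compute and a tool call to move; the robot and the scene stay as the last step left them, time stands still between calls to the robot, and variables do not carry over. Pictures are saved under pics/ and viewed, at most 10 in all, crops included, and the job is handed in when it is done.

Besides the shell and the picture viewer there is one more tool, called after "Request:" as name(argument=value, ...) on one line, values as JSON. apply_moves: Moves the arm, as the interface text tells. Its arguments: {"type":"object","properties":{"targets":{"type":"array","items":{"type":"array","items":{"type":"number"}}},"hand":{"type":"number"},"grip_force":{"type":"number"}},"required":["targets"]}

```bash
mkdir -p pics; ls
python3 - <<'E'
from rig import r
import cv2,numpy as np
s=r.read_state()
print({k:np.round(v,3).tolist() for k,v in s.items()})
for n in("top","side"):
    c=r.read_camera(n);cv2.imwrite(f"pics/{n}0.png",c["img"]);print(n,[c[k] for k in("fx","fy","cx","cy")],np.round(c["pose"],4).tolist(),c.keys())
print(r.finger_overhang)
E
```

```text
pics
{'clock': 0.0, 'joint_positions': [-1.252, 0.312, 0.014, 1.513, -0.004, 1.319, -0.027], 'qvel': [0.001, -0.001, 0.0, 0.002, -0.0, 0.0, 0.001], 'tau': [-0.0, -37.991, 0.146, -23.059, 0.012, 0.013, 0.0], 'ee_pos': [0.194, 0.514, 0.244], 'orientation': [0.179, 0.984, -0.001, -0.0], 'ft_force': [-0.216, -0.377, -0.082], 'ft_torque': [0.005, 0.037, 0.012], 'gripper_force': 0.0, 'finger_gap': 0.086}
top [477.75932089457064, 477.75932089457064, 316.08589509364595, 240.179461596699] [[0.0144, 0.9984, -0.0549, 0.4599], [-0.9999, 0.0139, -0.0086, -0.0054], [-0.0078, 0.0551, 0.9985, 1.2239], [0.0, 0.0, 0.0, 1.0]] dict_keys(['img', 'fx', 'fy', 'cx', 'cy', 'pose'])
side [443.46369298279325, 443.46369298279325, 321.15684239793495, 238.02670607598793] [[-0.9377, 0.1855, -0.2938, 0.2151], [-0.3475, -0.5011, 0.7926, 0.7595], [-0.0002, 0.8453, 0.5343, 0.6007], [0.0, 0.0, 0.0, 1.0]] dict_keys(['img', 'fx', 'fy', 'cx', 'cy', 'pose'])
0.014
```

View pics/top0.png

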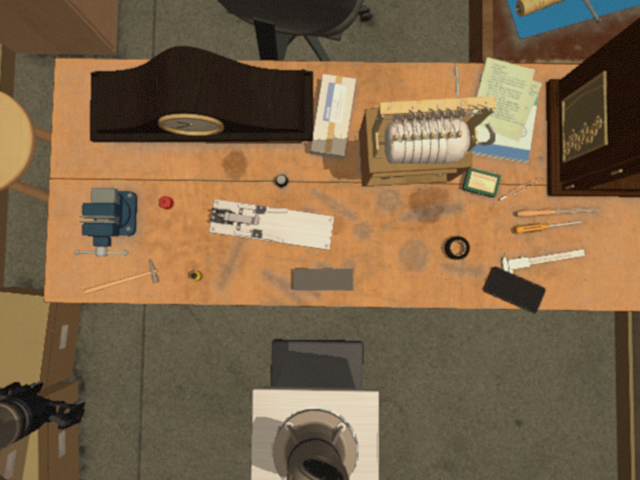

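View pics/side0.png

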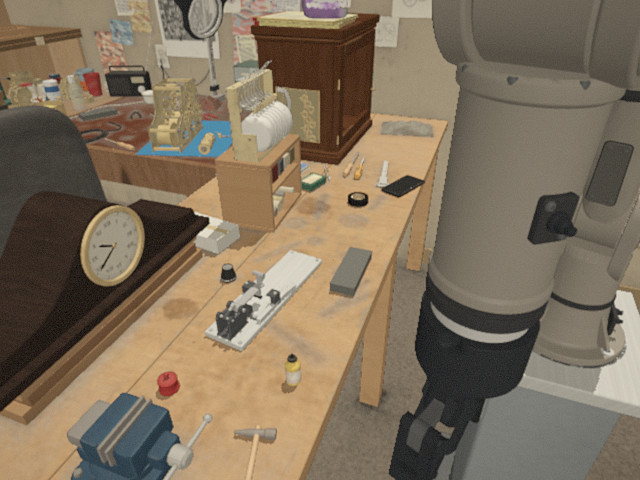

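```bash
cat > h.py <<'E'
import numpy as np,cv2
def ray(c,u,v):
    d=np.array([(u-c["cx"])/c["fx"],-(v-c["cy"])/c["fy"],-1.]);P=np.array(c["pose"]);return P[:3,3],P[:3,:3]@d
def atz(c,u,v,z):
    o,d=ray(c,u,v);return o+d*(z-o[2])/d[2]
def proj(c,p):
    P=np.array(c["pose"]);q=P[:3,:3].T@(np.asarray(p,float)-P[:3,3]);return np.array([c["cx"]+c["fx"]*q[0]/-q[2],c["cy"]+c["fy"]*q[1]/q[2]])
E
python3 - <<'E'
from rig import r
from h import *
import pickle
c=r.read_camera("top");s=r.read_camera("side");pickle.dump((c,s),open("cam.pkl","wb"))
cv2.imwrite("pics/topc.png",cv2.resize(c["img"][190:300,195:365],None,fx=4.6,fy=4.6,interpolation=cv2.INTER_CUBIC))
cv2.imwrite("pics/sidec.png",cv2.resize(s["img"][240:355,200:380],None,fx=4.4,fy=4.4,interpolation=cv2.INTER_CUBIC))
# stone top face: dark grey region
g=c["img"].astype(int);roi=g[262:296,285:360];m=(roi.max(2)<110)&((roi.max(2)-roi.min(2))<30)
ct=max(cv2.findContours(m.astype(np.uint8),0,1)[0],key=cv2.contourArea)+np.array([285,262])
rc=cv2.minAreaRect(ct);print(rc,cv2.boxPoints(rc).tolist())
for p in cv2.boxPoints(rc):print(np.round(atz(c,*p,0.022),4))
E
```

```text
((322.0, 279.0), (20.0, 58.0), 90.0) [[293.0, 269.0], [351.0, 269.0], [351.0, 289.0], [293.0, 289.0]]
[0.4528 0.062  0.022 ]
[ 0.4549 -0.0836  0.022 ]
[ 0.4049 -0.0842  0.022 ]
[0.4027 0.0611 0.022 ]
```

View pics/topc.png

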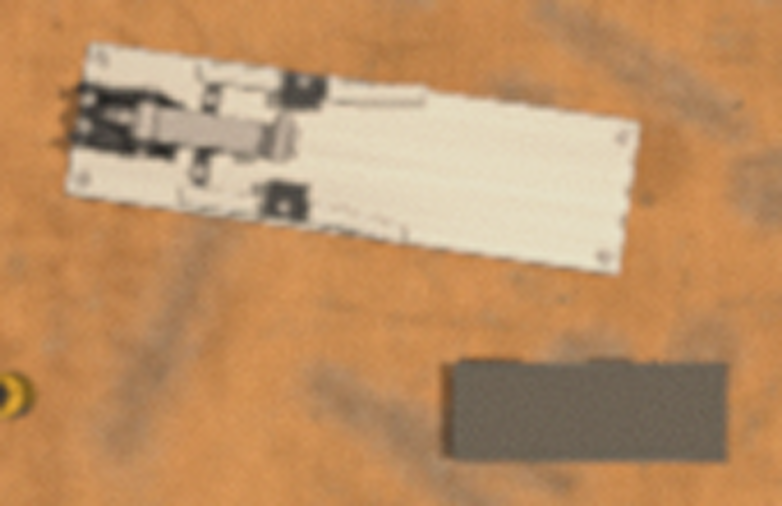

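View pics/sidec.png

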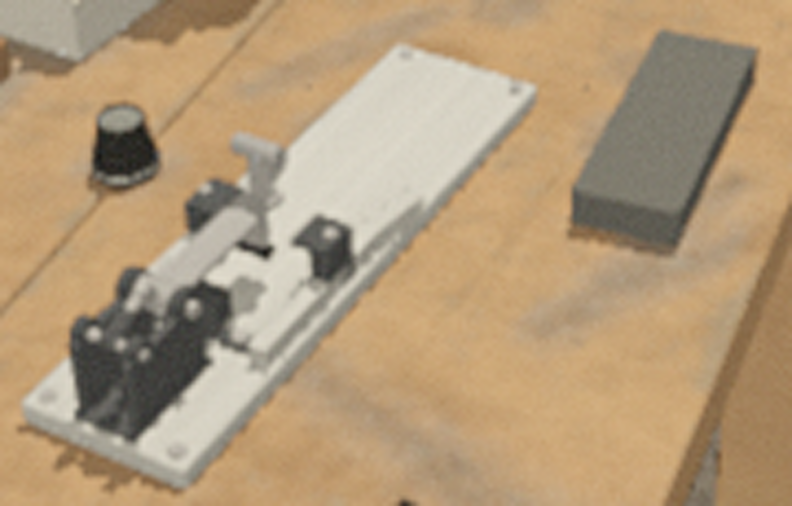

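Run:
```python
from h import *
import pickle
from scipy.optimize import least_squares
c,s=pickle.load(open("cam.pkl","rb"))
T=lambda p:((np.array(p)+.5)/4.6-.5+[195,190]); S=lambda p:((np.array(p)+.5)/4.4-.5+[200,240])
R=lambda a:np.array([[np.cos(a),-np.sin(a)],[np.sin(a),np.cos(a)]])
def P(q,l): return np.r_[q[:2]+R(q[2])@np.array(l[:2]),l[2]]
# holder: corners top plane z=.012 ; world: left image=+y
obs=[(c,T((88,42)),(.043,.157,.012)),(c,T((640,122)),(.043,-.153,.012)),(c,T((619,272)),(-.043,-.153,.012)),(c,T((66,193)),(-.043,.157,.012)),
(s,S((402,45)),(.043,-.153,.012)),(s,S((536,90)),(-.043,-.153,.012)),(s,S((184,472)),(-.043,.157,.012)),(s,S((24,408)),(.043,.157,.012))]
f=lambda q:np.concatenate([proj(cc,P(q,l))-uv for cc,uv,l in obs])
h=least_squares(f,[.5,.1,0]).x;print("holder",h,np.round(f(h),1).reshape(-1,2).tolist())
for n,l in dict(mouth=(0,0,.012),keep=(0,.031,.012),hinge=(0,.110,.052),handle=(0,.033,.078)).items():print(n,P(h,l).round(4))
print("handle px side",proj(s,P(h,(0,.033,.078))),"obs",S((258,147)),"top",proj(c,P(h,(0,.033,.078))),T((284,138)))
obs=[(c,T((451,362)),(.0275,.075,.022)),(c,T((728,362)),(.0275,-.075,.022)),(c,T((727,460)),(-.0275,-.075,.022)),(c,T((452,460)),(-.0275,.075,.022)),
(s,S((661,30)),(.0275,-.075,.022)),(s,S((757,49)),(-.0275,-.075,.022)),(s,S((681,221)),(-.0275,.075,.022)),(s,S((574,188)),(.0275,.075,.022))]
t=least_squares(f,[.43,0,0]).x;print("stone",t,np.round(f(t),1).reshape(-1,2).tolist())
np.save("pose.npy",[h,t])
```

```text
holder [ 0.56661323  0.11783742 -0.1290595 ] [[0.1, -0.1], [0.2, -0.4], [-0.0, 0.4], [-0.3, 0.2], [-0.6, -0.1], [0.9, -0.7], [0.5, 0.8], [-0.8, -0.6]]
mouth [0.5666 0.1178 0.012 ]
keep [0.5706 0.1486 0.012 ]
hinge [0.5808 0.2269 0.052 ]
handle [0.5709 0.1506 0.078 ]
handle px side [258.74807902 274.23960175] obs [258.25       273.02272727] top [255.79138297 219.5047006 ] [256.34782609 219.60869565]
stone [ 0.42872833 -0.01313958  0.01457538] [[0.2, -0.3], [-0.2, -0.3], [0.1, 0.4], [-0.0, 0.4], [-0.3, -0.1], [0.5, -0.1], [0.2, -1.0], [-0.7, 1.0]]
```

Request:
apply_moves(targets=[[0, 0, 0, 9.6], [0, 0, 0, 9.6], [0, 0, 0, 9.6], [0, 0, 0, 9.6], [0, 0, 0, 9.6]], hand=-1, grip_force=40)

```text
clock: 0.82
ee_pos: [0.1941, 0.5144, 0.245]
orientation: [0.566, 0.824, -0.0, 0.0]
ft_force: [0.2, 0.3, -0.3]
finger_gap: 0.0855
gripper_force: 0.0
```

Request:
apply_moves(targets=[[0, 0, 0, 9.6], [0, 0, 0, 9.6], [0, 0, 0, 9.6], [0, 0, 0, 0]])

```text
clock: 1.32
ee_pos: [0.194, 0.5145, 0.245]
orientation: [0.751, 0.66, -0.0, 0.0]
ft_force: [1.1, 0.1, -0.2]
finger_gap: 0.0854
gripper_force: 0.0
```

```bash
cat >> h.py <<'E'
from scipy.spatial.transform import Rotation as Ro
def st(goal=None,frame="h"):
    """tool pose in holder frame (mm); goal = holder-frame xyz mm of TCP -> needed tool-axis shift"""
    from rig import r
    s=r.read_state();h,t=np.load("pose.npy");f=h if frame=="h" else t
    M=Ro.from_quat(s["orientation"]).as_matrix();p=np.array(s["ee_pos"])
    Rz=Ro.from_euler("z",f[2]).as_matrix();l=Rz.T@(p-np.r_[f[:2],0])*1e3
    print("t",round(s["clock"],2),frame,"xyz",l.round(1),"yaw(tool x vs y)",np.degrees(np.arctan2(M[1,0],M[0,0])-np.pi/2-f[2]).round(2),"z",M[:,2].round(3),
     "F",(Rz.T@s["ft_force"]).round(2),"gap",round(s["finger_gap"],4),"gf",round(s["gripper_force"],1))
    if goal is not None: print(" shift",(M.T@Rz@(np.array(goal)-l)).round(1))
E
python3 -c "
from h import *;st((0,33,150));st((0,33,73))"
```

```text
t 1.32 h xyz [-420.6  345.4  245. ] yaw(tool x vs y) 0.04 z [ 0.    -0.001 -1.   ] F [ 1.07  0.2  -0.17] gap 0.0854 gf 0.0
 shift [-312.7  420.3   95.2]
t 1.32 h xyz [-420.6  345.4  245. ] yaw(tool x vs y) 0.04 z [ 0.    -0.001 -1.   ] F [ 1.07  0.2  -0.17] gap 0.0854 gf 0.0
 shift [-312.6  420.3  172.2]
```

Request:
apply_moves(targets=[[-0.0313, 0.042, 0, 0], [-0.0313, 0.042, 0, 0], [-0.0313, 0.042, 0, 0], [-0.0313, 0.042, 0, 0], [-0.0313, 0.042, 0, 0]])

```text
clock: 1.95
ee_pos: [0.383, 0.3309, 0.2454]
orientation: [0.75, 0.661, 0.0, -0.0]
ft_force: [1.4, 1.1, -0.3]
finger_gap: 0.0851
gripper_force: 0.0
```

Request:
apply_moves(targets=[[-0.0313, 0.042, 0, 0], [-0.0313, 0.042, 0, 0], [-0.0313, 0.042, 0.03, 0], [-0.0313, 0.042, 0.03, 0], [-0.0313, 0.042, 0.03, 0]])

```text
clock: 2.58
ee_pos: [0.571, 0.149, 0.1544]
orientation: [0.75, 0.661, 0.0, -0.0]
ft_force: [-0.0, 0.4, 0.6]
finger_gap: 0.0857
gripper_force: 0.0
```

```bash
python3 -c "
from h import *;st((0,33,73))
from rig import r
c=r.read_camera('top')
cv2.imwrite('pics/t1.png',cv2.resize(c['img'][190:260,190:300],None,fx=6,fy=6))"
```

```text
t 2.58 h xyz [  0.3  31.4 154.4] yaw(tool x vs y) 0.16 z [ 0.     0.001 -1.   ] F [-0.05  0.37  0.64] gap 0.0857 gf 0.0
 shift [ 1.5 -0.3 81.4]
```

Request:
apply_moves(targets=[[0.0015, 0, 0.04, 0], [0, 0, 0.03, 0], [0, 0, 0.011, 0], [0, 0, 0, 0]])

```text
clock: 3.12
ee_pos: [0.5698, 0.1513, 0.0741]
orientation: [0.751, 0.66, -0.0, -0.0]
ft_force: [-0.0, -0.2, 0.8]
finger_gap: 0.0855
gripper_force: 0.0
```

Request:
apply_moves(targets=[[0, 0, 0, 0], [0, 0, 0, 0], [0, 0, 0, 0], [0, 0, 0, 0], [0, 0, 0, 0]], hand=1, grip_force=40)

```text
clock: 3.75
ee_pos: [0.5719, 0.1511, 0.0753]
orientation: [0.752, 0.66, 0.002, 0.001]
ft_force: [3.4, -0.4, 2.5]
finger_gap: 0.0226
gripper_force: 39.1
```

```bash
python3 -c "
from h import *;st((0,33,73))"
```

```text
t 3.75 h xyz [ 0.9 33.7 75.3] yaw(tool x vs y) -0.08 z [ 0.004  0.    -1.   ] F [3.43 0.08 2.46] gap 0.0226 gf 39.1
 shift [-0.7 -0.9  2.3]
```

Request:
apply_moves(targets=[[0.0046, 0, -0.0109, 0], [0.0066, 0, -0.0109, 0], [0.0083, 0, -0.0097, 0], [0.0097, 0, -0.0083, 0], [0.0109, 0, -0.0066, 0]])

```text
clock: 4.38
ee_pos: [0.5765, 0.1869, 0.12]
orientation: [0.753, 0.658, -0.002, 0.003]
ft_force: [4.8, -3.4, -4.6]
finger_gap: 0.0224
gripper_force: 39.5
```

```bash
python3 -c "
from h import *;st((0,73,119))"
```

```text
t 4.38 h xyz [  0.9  69.8 120. ] yaw(tool x vs y) -0.24 z [ 0.001 -0.006 -1.   ] F [ 5.19 -2.78 -4.55] gap 0.0224 gf 39.5
 shift [ 3.2 -0.9  1. ]
```

Request:
apply_moves(targets=[[0.0118, 0, -0.0049, 0], [0.0124, 0, -0.003, 0], [0.0127, 0, -0.001, 0], [0.0127, 0, 0.001, 0], [0.0085, 0, 0.0016, 0]])

```text
clock: 5.0
ee_pos: [0.585, 0.2519, 0.1278]
orientation: [0.751, 0.66, 0.003, 0.001]
ft_force: [8.2, 1.0, 0.6]
finger_gap: 0.0228
gripper_force: 40.3
```

Request:
apply_moves(targets=[[0, 0, 0, 0], [0, 0, 0, 0]])

```text
clock: 5.25
ee_pos: [0.585, 0.2522, 0.1276]
orientation: [0.751, 0.661, 0.004, 0.0]
ft_force: [7.3, 2.4, 0.9]
finger_gap: 0.0228
gripper_force: 40.4
```

```bash
python3 -c "
from h import *;st((0,131,125))"
```

```text
t 5.25 h xyz [  1.  135.6 127.6] yaw(tool x vs y) 0.08 z [ 0.006  0.004 -1.   ] F [6.92 3.34 0.91] gap 0.0228 gf 40.4
 shift [-4.6 -1.   2.6]
```

Request:
apply_moves(targets=[[0, 0, 0, 0], [0, 0, 0, 0], [0, 0, 0, 0], [0, 0, 0, 0]], hand=-1)

```text
clock: 5.75
ee_pos: [0.5822, 0.2486, 0.1266]
orientation: [0.752, 0.66, -0.001, -0.0]
ft_force: [-1.6, 1.3, 0.4]
finger_gap: 0.085
gripper_force: 0.0
```

Request:
apply_moves(targets=[[0, 0, -0.04, 0], [0, 0, -0.04, 0], [0, 0, -0.01, 0], [0, 0, 0, 0]])

```text
clock: 6.25
ee_pos: [0.5829, 0.2486, 0.2173]
orientation: [0.752, 0.66, 0.0, -0.0]
ft_force: [-0.5, -0.1, -0.4]
finger_gap: 0.0855
gripper_force: 0.0
```

```bash
python3 -c "
from h import *
import numpy as np
st((0,-5,100),'t')
from rig import r
c=r.read_camera('side')
cv2.imwrite('pics/s2.png',cv2.resize(c['img'][180:380,180:400],None,fx=3,fy=3))"
```

```text
t 6.25 t xyz [158.  259.4 217.3] yaw(tool x vs y) -8.31 z [ 0.001  0.001 -1.   ] F [-0.46 -0.13 -0.43] gap 0.0855 gf 0.0
 shift [-284.6 -118.2  117. ]
```

View pics/s2.png

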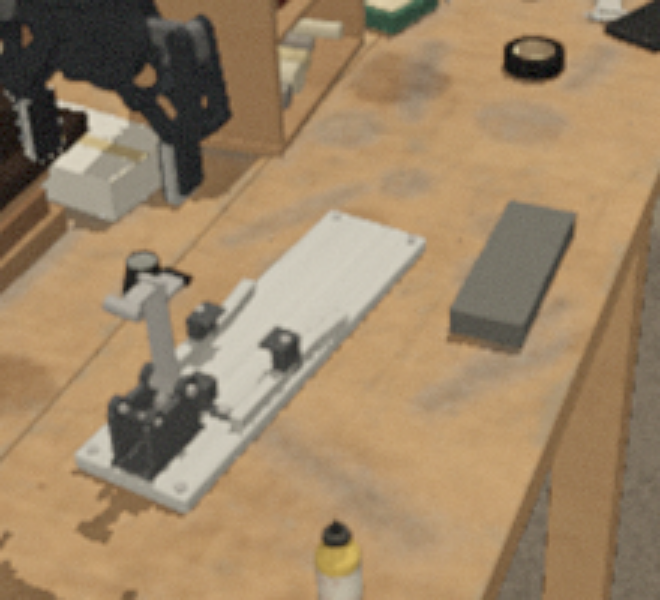

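Request:
apply_moves(targets=[[-0.056, -0.0235, 0, 0], [-0.056, -0.0235, 0, 0], [-0.056, -0.0235, 0, 0], [-0.056, -0.0235, 0, 0], [-0.056, -0.0235, 0, 0]])

```text
clock: 6.92
ee_pos: [0.4275, -0.0153, 0.2153]
orientation: [0.752, 0.66, -0.001, -0.001]
ft_force: [1.0, -0.8, 1.0]
finger_gap: 0.0854
gripper_force: 0.0
```

Request:
apply_moves(targets=[[0, 0, 0.05, -8.3], [0, 0, 0.05, 0], [0, 0, 0, 0], [0, 0, 0, 0]])

```text
clock: 7.42
ee_pos: [0.4305, -0.0138, 0.1176]
orientation: [0.702, 0.712, 0.0, 0.0]
ft_force: [-0.1, -0.3, 0.8]
finger_gap: 0.0855
gripper_force: 0.0
```

```bash
python3 -c "
from h import *
st((0,0,16),'t')"
```

```text
t 7.42 t xyz [  1.7  -0.7 117.6] yaw(tool x vs y) 0.01 z [ 0. -0. -1.] F [-0.1  -0.31  0.75] gap 0.0855 gf 0.0
 shift [  0.8  -1.8 101.6]
```

Request:
apply_moves(targets=[[0.0008, -0.0018, 0.05, 0], [0, 0, 0.035, 0], [0, 0, 0.016, 0], [0, 0, 0, 0]])

```text
clock: 7.92
ee_pos: [0.4292, -0.0128, 0.0166]
orientation: [0.702, 0.712, 0.0, 0.0]
ft_force: [0.1, 0.2, 0.6]
finger_gap: 0.0852
gripper_force: 0.0
```

Request:
apply_moves(targets=[[0, 0, 0, 0], [0, 0, 0, 0], [0, 0, 0, 0], [0, 0, 0, 0]], hand=1, grip_force=80)

```text
clock: 8.43
ee_pos: [0.4298, -0.0129, 0.0179]
orientation: [0.702, 0.712, 0.002, 0.001]
ft_force: [-1.1, 0.8, 7.7]
finger_gap: 0.0531
gripper_force: 85.5
```

```bash
python3 -c "
from h import *
st((0,0,16),'t')"
```

```text
t 8.43 t xyz [ 1.1  0.2 17.9] yaw(tool x vs y) 0.01 z [ 0.003  0.001 -1.   ] F [-1.11  0.84  7.66] gap 0.0531 gf 85.5
 shift [-0.2 -1.1  1.9]
```

Request:
apply_moves(targets=[[0, 0, -0.02, 0], [0, 0, -0.03, 0], [0, 0, -0.03, 8.3], [0, 0, 0, 0], [0, 0, 0, 0]])

```text
clock: 9.05
ee_pos: [0.4268, -0.0127, 0.095]
orientation: [0.751, 0.66, -0.001, -0.001]
ft_force: [-0.1, -0.1, -5.1]
finger_gap: 0.0528
gripper_force: 86.9
```

```bash
python3 -c "
from h import *
st((0,-118,95))"
```

```text
t 9.05 h xyz [-121.8 -147.4   95. ] yaw(tool x vs y) 0.06 z [-0.002  0.    -1.   ] F [-0.13 -0.09 -5.1 ] gap 0.0528 gf 86.9
 shift [ 29.3 121.8  -0.3]
```

Request:
apply_moves(targets=[[0.01, 0.041, 0, 0], [0.01, 0.041, 0, 0], [0.0093, 0.0398, 0.02, 0], [0, 0, 0.015, 0], [0, 0, 0, 0]])

```text
clock: 9.68
ee_pos: [0.5487, 0.0001, 0.0573]
orientation: [0.751, 0.66, -0.004, -0.003]
ft_force: [-0.8, -0.3, -5.6]
finger_gap: 0.053
gripper_force: 87.1
```

```bash
python3 -c "
from h import *
st((0,-118,30))
from rig import r
c=r.read_camera('top')
cv2.imwrite('pics/t3.png',cv2.resize(c['img'][190:270,200:360],None,fx=4.6,fy=4.6,interpolation=cv2.INTER_CUBIC))
c=r.read_camera('side')
cv2.imwrite('pics/s3.png',cv2.resize(c['img'][200:360,190:350],None,fx=3.6,fy=3.6,interpolation=cv2.INTER_CUBIC))"
```

```text
t 9.68 h xyz [  -2.6 -119.1   57.3] yaw(tool x vs y) -0.05 z [-0.01  -0.001 -1.   ] F [-0.8  -0.43 -5.63] gap 0.053 gf 87.1
 shift [ 1.1  2.9 27.3]
```

View pics/s3.png

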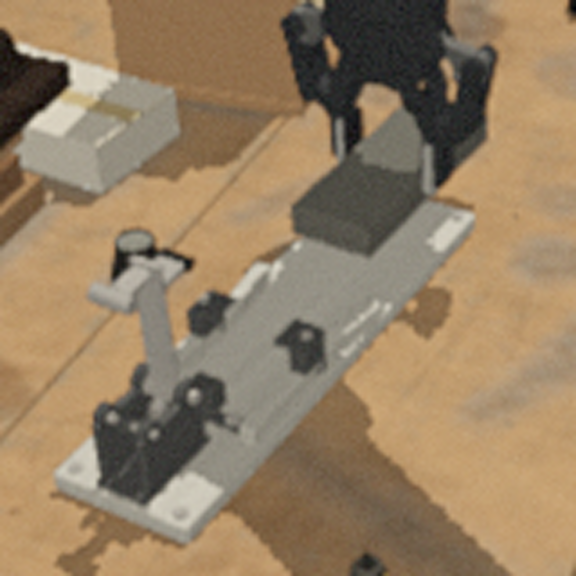

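Request:
apply_moves(targets=[[0.001, 0, 0, 0], [0, 0.001, 0.015, 0], [0, 0, 0.008, 0], [0, 0, 0, 0], [0, 0, 0, 0]])

```text
clock: 10.4
ee_pos: [0.554, 0.001, 0.038]
orientation: [0.752, 0.66, 0.0, 0.0]
ft_force: [-0.2, -0.6, -5.1]
finger_gap: 0.0527
gripper_force: 87.0
```

```bash
python3 -c "
from h import *
st((0,-118,30))"
```

```text
t 10.4 h xyz [   2.5 -117.5   38. ] yaw(tool x vs y) -0.07 z [ 0. -0. -1.] F [-0.12 -0.65 -5.13] gap 0.0527 gf 87.0
 shift [-0.5 -2.5  8. ]
```

Request:
apply_moves(targets=[[0, -0.0025, 0.004, 0], [0, 0, 0.003, 0], [0, 0, 0.001, 0], [0, 0, 0, 0], [0, 0, 0, 0]])

```text
clock: 11.02
ee_pos: [0.5516, 0.0014, 0.0301]
orientation: [0.752, 0.66, 0.0, 0.0]
ft_force: [-1.1, 0.4, -4.4]
finger_gap: 0.0532
gripper_force: 87.2
```

```bash
python3 -c "
from h import *
st((0,-118,30))"
```

```text
t 11.03 h xyz [ 1.000e-01 -1.174e+02  3.010e+01] yaw(tool x vs y) -0.07 z [ 0. -0. -1.] F [-1.14  0.29 -4.37] gap 0.0532 gf 87.2
 shift [-0.6 -0.1  0.1]
```

Request:
apply_moves(targets=[[0.004, 0, 0.0005, 0], [0.008, 0, 0, 0], [0.008, 0, 0, 0], [0.008, 0, 0, 0], [0.006, 0, 0, 0]])

```text
clock: 11.65
ee_pos: [0.5565, 0.0352, 0.03]
orientation: [0.752, 0.66, 0.0, 0.001]
ft_force: [-0.3, -3.9, 1.5]
finger_gap: 0.0531
gripper_force: 87.9
```

```bash
python3 -c "
from h import *
st((0,-83,30))
from rig import r
c=r.read_camera('top')
cv2.imwrite('pics/t4.png',cv2.resize(c['img'][190:270,200:360],None,fx=4.6,fy=4.6,interpolation=cv2.INTER_CUBIC))"
```

```text
t 11.65 h xyz [  0.6 -83.3  30. ] yaw(tool x vs y) -0.06 z [ 0.001 -0.001 -1.   ] F [ 0.23 -3.95  1.45] gap 0.0531 gf 87.9
 shift [ 0.3 -0.6  0. ]
```

View pics/t4.png

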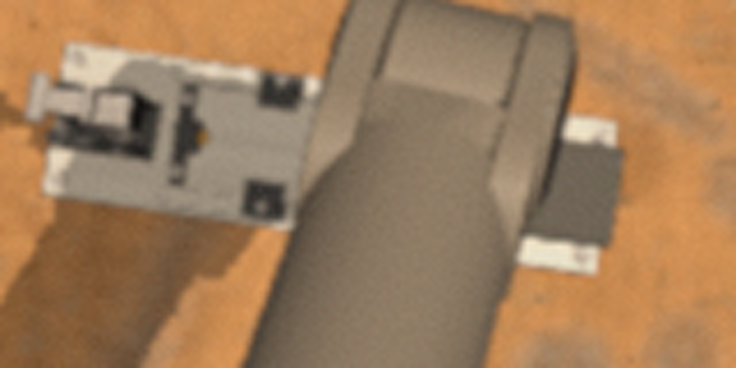

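```bash
python3 -c "
from h import *
import pickle
c,s=pickle.load(open('cam.pkl','rb'));h=np.load('pose.npy')[0]
R=Ro.from_euler('z',h[2]).as_matrix()
for n,u,v,z in [('plunger tip',208,137,.023),('face',198,135,.028),('keeper R edge up',300,90,.041),('keeper L up',259,85,.041),('hinge-end edge',66,44,.012)]:
  p=atz(c,(u+.5)/4.6-.5+200,(v+.5)/4.6-.5+190,z);print(n,(R.T@(p-np.r_[h[:2],0])*1e3).round(1))
"
```

```text
plunger tip [ 0.7 68.6 23. ]
face [ 0.6 73.3 28. ]
keeper R edge up [31.6 20.  41. ]
keeper L up [31.2 42.4 41. ]
hinge-end edge [ 41.6 156.5  12. ]
```

Request:
apply_moves(targets=[[0.007, -0.0005, 0, 0], [0.007, 0, 0, 0], [0.007, 0, 0, 0], [0.007, 0, 0, 0], [0.005, 0, 0, 0]])

```text
clock: 12.32
ee_pos: [0.5601, 0.0675, 0.03]
orientation: [0.752, 0.659, 0.0, 0.001]
ft_force: [-0.1, -4.1, 4.6]
finger_gap: 0.0527
gripper_force: 88.3
```

```bash
python3 -c "
from h import *
st((0,-50,30))"
```

```text
t 12.32 h xyz [  0.  -50.8  30. ] yaw(tool x vs y) -0.09 z [ 0.001 -0.001 -1.   ] F [ 0.47 -4.07  4.55] gap 0.0527 gf 88.3
 shift [ 0.8 -0.  -0. ]
```

Request:
apply_moves(targets=[[0, 0, 0, 0], [0, 0, 0, 0], [0, 0, 0, 0], [0, 0, -0.03, 0], [0, 0, -0.03, 0]], hand=-1)

```text
clock: 12.95
ee_pos: [0.559, 0.0682, 0.0897]
orientation: [0.752, 0.66, -0.0, -0.001]
ft_force: [0.2, 0.3, 0.4]
finger_gap: 0.0853
gripper_force: 0.0
```

Request:
apply_moves(targets=[[-0.055, 0, 0, 0], [-0.055, 0, 0, 0], [0, 0, 0, 0], [0, 0, 0, 0]], hand=1, grip_force=20)

```text
clock: 13.45
ee_pos: [0.5452, -0.0406, 0.0894]
orientation: [0.752, 0.659, 0.0, -0.001]
ft_force: [0.4, -0.8, -0.3]
finger_gap: 0.0127
gripper_force: 0.0
```

```bash
python3 -c "
from h import *
st((0,-155,31))
from rig import r
c=r.read_camera('top')
cv2.imwrite('pics/t5.png',cv2.resize(c['img'][190:270,200:360],None,fx=4.6,fy=4.6,interpolation=cv2.INTER_CUBIC))"
```

```text
t 13.45 h xyz [  -0.8 -159.9   89.4] yaw(tool x vs y) -0.11 z [-0.     0.001 -1.   ] F [ 0.49 -0.76 -0.28] gap 0.0127 gf 0.0
 shift [ 4.8  0.8 58.4]
```

View pics/t5.png

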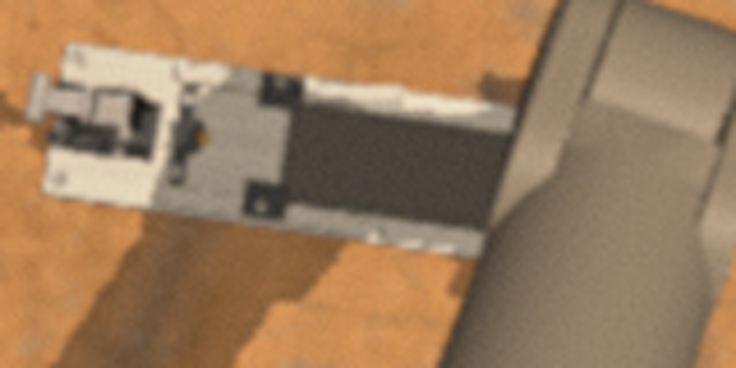

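Request:
apply_moves(targets=[[0.003, 0.001, 0.03, 0], [0, 0, 0.028, 0], [0.002, 0, 0, 0], [0.005, 0, 0, 0], [0.005, 0, 0, 0]])

```text
clock: 14.12
ee_pos: [0.5496, -0.0256, 0.0328]
orientation: [0.751, 0.66, 0.001, 0.001]
ft_force: [-0.1, -0.4, -0.2]
finger_gap: 0.0001
gripper_force: 0.0
```

```bash
python3 -c "
from h import *
st((0,-137,31))"
```

```text
t 14.12 h xyz [   1.6 -144.4   32.8] yaw(tool x vs y) -0.02 z [ 0.003  0.    -1.   ] F [-0.05 -0.42 -0.23] gap 0.0001 gf 0.0
 shift [ 7.4 -1.6  1.8]
```

Request:
apply_moves(targets=[[0.005, -0.001, 0.001, 0], [0.005, 0, 0, 0], [0.005, 0, 0, 0], [0.005, 0, 0, 0], [0.005, 0, 0, 0]])

```text
clock: 14.75
ee_pos: [0.5509, -0.0029, 0.031]
orientation: [0.752, 0.659, -0.0, 0.001]
ft_force: [-0.6, -5.2, 3.2]
finger_gap: -0.0001
gripper_force: 2.6
```

```bash
python3 -c "
from h import *
st((0,-100,31))"
```

```text
t 14.75 h xyz [  -0.  -121.8   31. ] yaw(tool x vs y) -0.15 z [ 0.001 -0.002 -1.   ] F [ 0.12 -5.27  3.2 ] gap -0.0001 gf 2.6
 shift [21.8 -0.  -0. ]
```

Request:
apply_moves(targets=[[0.005, 0, 0, 0], [0.005, 0, 0, 0], [0.005, 0, 0, 0], [0.005, 0, 0, 0], [0.003, 0, 0, 0]])

```text
clock: 15.38
ee_pos: [0.5539, 0.0202, 0.031]
orientation: [0.752, 0.659, -0.0, 0.001]
ft_force: [-0.4, -5.3, 4.6]
finger_gap: 0.0
gripper_force: 2.7
```

```bash
python3 -c "
from h import *
st((0,-92,31))
from rig import r
c=r.read_camera('top')
cv2.imwrite('pics/t6.png',cv2.resize(c['img'][195:250,205:295],None,fx=8,fy=8,interpolation=cv2.INTER_CUBIC))"
```

```text
t 15.38 h xyz [ -0.  -98.4  31. ] yaw(tool x vs y) -0.12 z [ 0.001 -0.001 -1.   ] F [ 0.27 -5.32  4.57] gap 0.0 gf 2.7
 shift [ 6.4  0.  -0. ]
```

View pics/t6.png

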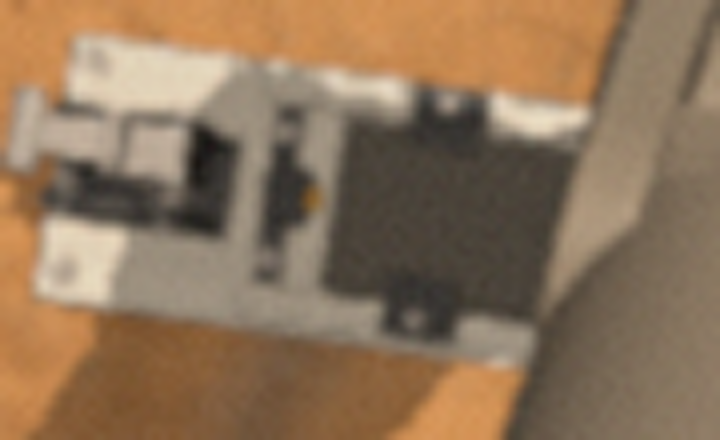

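Request:
apply_moves(targets=[[0.001, 0, 0, 0], [0.001, 0, 0, 0], [0.001, 0, 0, 0], [0.001, 0, 0, 0], [0.001, 0, 0, 0]])

```text
clock: 16.05
ee_pos: [0.5544, 0.0248, 0.0309]
orientation: [0.752, 0.659, -0.0, 0.001]
ft_force: [-0.7, -6.2, 5.6]
finger_gap: 0.0004
gripper_force: 2.8
```

```bash
python3 -c "
from h import *
st((0,-92,31))"
```

```text
t 16.05 h xyz [ -0.1 -93.8  30.9] yaw(tool x vs y) -0.14 z [ 0.001 -0.001 -1.   ] F [ 0.08 -6.25  5.62] gap 0.0004 gf 2.8
 shift [ 1.8  0.1 -0.1]
```

Request:
apply_moves(targets=[[0.0005, 0, 0, 0], [0.0005, 0, 0, 0]])

```text
clock: 16.3
ee_pos: [0.5546, 0.0256, 0.031]
orientation: [0.752, 0.659, -0.0, 0.001]
ft_force: [-0.6, -5.3, 4.5]
finger_gap: -0.0
gripper_force: 3.0
```

Request:
apply_moves(targets=[[0.0005, 0, 0, 0], [0.0005, 0, 0, 0]])

```text
clock: 16.55
ee_pos: [0.5547, 0.0265, 0.0309]
orientation: [0.752, 0.659, -0.0, 0.001]
ft_force: [-0.9, -4.7, 3.9]
finger_gap: 0.0
gripper_force: 3.0
```

```bash
python3 -c "
from h import *
st((0,-92,31))"
```

```text
t 16.55 h xyz [ -0.1 -92.1  30.9] yaw(tool x vs y) -0.15 z [ 0.001 -0.002 -1.   ] F [-0.25 -4.77  3.87] gap 0.0 gf 3.0
 shift [ 0.1  0.1 -0.1]
```

Request:
apply_moves(targets=[[0.0005, 0, 0, 0], [0.0005, 0, 0, 0]])

```text
clock: 16.8
ee_pos: [0.5548, 0.0274, 0.0309]
orientation: [0.752, 0.659, -0.0, 0.001]
ft_force: [-1.0, -6.7, 3.3]
finger_gap: 0.0001
gripper_force: 3.0
```

```bash
python3 -c "
from h import *
st((0,-92,31));st()"
```

```text
t 16.8 h xyz [ -0.1 -91.2  30.9] yaw(tool x vs y) -0.16 z [ 0.001 -0.002 -1.   ] F [-0.17 -6.76  3.28] gap 0.0001 gf 3.0
 shift [-0.8  0.1 -0.1]
t 16.8 h xyz [ -0.1 -91.2  30.9] yaw(tool x vs y) -0.16 z [ 0.001 -0.002 -1.   ] F [-0.17 -6.76  3.28] gap 0.0001 gf 3.0
```

Request:
apply_moves(targets=[[0.0004, 0, 0, 0], [0, 0, 0, 0]])

```text
clock: 17.05
ee_pos: [0.5548, 0.0279, 0.031]
orientation: [0.752, 0.659, -0.0, 0.001]
ft_force: [-1.4, -5.9, 5.1]
finger_gap: 0.0003
gripper_force: 3.0
```

Request:
apply_moves(targets=[[0.0004, 0, 0, 0], [0.0004, 0, 0, 0]])

```text
clock: 17.3
ee_pos: [0.555, 0.0285, 0.031]
orientation: [0.752, 0.659, -0.0, 0.001]
ft_force: [-1.0, -6.6, 4.4]
finger_gap: -0.0003
gripper_force: 3.1
```

```bash
python3 -c "
from h import *
st()
from rig import r
c=r.read_camera('top')
cv2.imwrite('pics/t7.png',cv2.resize(c['img'][195:250,205:295],None,fx=8,fy=8,interpolation=cv2.INTER_CUBIC))"
```

```text
t 17.3 h xyz [ -0.1 -90.1  31. ] yaw(tool x vs y) -0.16 z [ 0.001 -0.002 -1.   ] F [-0.18 -6.71  4.4 ] gap -0.0003 gf 3.1
```

View pics/t7.png

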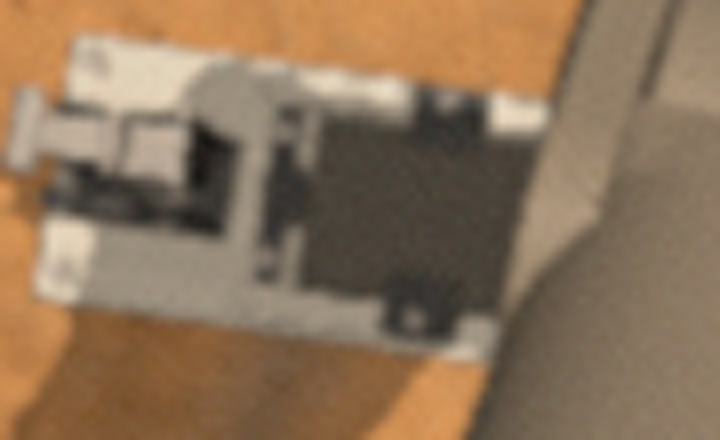

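Request:
apply_moves(targets=[[0.0003, 0, 0, 0], [0.0002, 0, 0, 0]])

```text
clock: 17.6
ee_pos: [0.5549, 0.0287, 0.031]
orientation: [0.752, 0.659, -0.001, 0.001]
ft_force: [-0.9, -6.2, 3.6]
finger_gap: 0.0
gripper_force: 3.1
```

Request:
apply_moves(targets=[[0.0003, 0, 0, 0], [0, 0, 0, 0]])

```text
clock: 17.85
ee_pos: [0.555, 0.029, 0.031]
orientation: [0.752, 0.659, -0.001, 0.001]
ft_force: [0.4, -6.7, 5.5]
finger_gap: -0.0001
gripper_force: 3.3
```

Request:
apply_moves(targets=[[0.0003, 0, 0, 0], [0, 0, 0, 0]])

```text
clock: 18.1
ee_pos: [0.555, 0.029, 0.031]
orientation: [0.752, 0.659, -0.001, 0.001]
ft_force: [-0.8, -8.0, 4.2]
finger_gap: 0.0001
gripper_force: 3.5
```

Request:
apply_moves(targets=[[0.0003, 0, 0, 0], [0, 0, 0, 0]])

```text
clock: 18.35
ee_pos: [0.555, 0.029, 0.0309]
orientation: [0.752, 0.659, -0.001, 0.001]
ft_force: [-1.2, -6.2, 4.1]
finger_gap: 0.0001
gripper_force: 3.7
```

```bash
python3 -c "
from h import *
import time
st()
from rig import r
c=r.read_camera('top')
a=cv2.imread('pics/t6.png');cv2.imwrite('pics/t8.png',cv2.resize(c['img'][195:250,205:295],None,fx=8,fy=8,interpolation=cv2.INTER_CUBIC));b=cv2.imread('pics/t8.png');d=cv2.imread('pics/t7.png')
g=lambda i:cv2.cvtColor(i,6).astype(np.float32)
# stop rear edge band: profile along row dir across stop's bright->dark rear edge, averaged
for i in(a,d,b):
  for sl,rows in ((slice(235,280),slice(165,215)),(slice(285,330),slice(165,215))): print(g(i)[rows,sl].mean(0)[::4].round().astype(int))
for k in range(3):
  s=r.read_state();print(np.round(s['ft_force'],2))
"
```

```text
t 18.35 h xyz [ -0.1 -89.6  30.9] yaw(tool x vs y) -0.18 z [ 0.    -0.003 -1.   ] F [-0.43 -6.3   4.06] gap 0.0001 gf 3.7
[110 129 140 146 144 136 123 103  83  65  56  51]
[ 53  53  55  57  66  76  93 106 120 130 132 128]
[110 128 139 146 144 137 123 102  82  65  57  52]
[53 54 56 56 60 64 67 68 69 68 68 68]
[110 129 139 146 144 137 123 102  82  64  55  50]
[53 54 56 59 63 66 68 68 68 68 67 67]
[-1.02 -7.79  5.4 ]
[-1.02 -7.79  5.4 ]
[-1.02 -7.79  5.4 ]
```

Request:
apply_moves(targets=[[0.0004, 0, 0, 0], [0, 0, 0, 0]])

```text
clock: 18.65
ee_pos: [0.555, 0.029, 0.031]
orientation: [0.752, 0.659, -0.001, 0.001]
ft_force: [-1.1, -8.7, 4.6]
finger_gap: 0.0002
gripper_force: 3.9
```

Request:
apply_moves(targets=[[0.0003, 0, 0, 0], [0, 0, 0, 0]])

```text
clock: 18.9
ee_pos: [0.555, 0.029, 0.031]
orientation: [0.752, 0.659, -0.001, 0.002]
ft_force: [-1.2, -8.3, 4.8]
finger_gap: 0.0002
gripper_force: 4.1
```

Request:
apply_moves(targets=[[0, 0, 0, 0]])

```text
clock: 19.02
ee_pos: [0.555, 0.029, 0.031]
orientation: [0.752, 0.659, -0.001, 0.002]
ft_force: [-1.7, -8.5, 4.1]
finger_gap: -0.0001
gripper_force: 4.1
```

```bash
python3 -c "
from h import *
st()
from rig import r
c=r.read_camera('top')
cv2.imwrite('pics/t9.png',cv2.resize(c['img'][195:250,205:295],None,fx=8,fy=8,interpolation=cv2.INTER_CUBIC))
g=lambda i:cv2.cvtColor(i,6).astype(np.float32)
for n in 6,7,8,9:
  i=g(cv2.imread(f'pics/t{n}.png'))
  for sl,rows in ((slice(235,280),slice(165,215)),(slice(285,330),slice(165,215)),(slice(285,350),slice(235,265))): print(n,i[rows,sl].mean(0)[::4].round().astype(int))
"
```

```text
t 19.02 h xyz [ -0.1 -89.6  31. ] yaw(tool x vs y) -0.21 z [ 0.    -0.004 -1.   ] F [-0.55 -8.64  4.13] gap -0.0001 gf 4.1
6 [110 129 140 146 144 136 123 103  83  65  56  51]
6 [ 53  53  55  57  66  76  93 106 120 130 132 128]
6 [113 128 141 145 147 148 147 145 136 127 109  89  72  68  65  66  67]
7 [110 128 139 146 144 137 123 102  82  65  57  52]
7 [53 54 56 56 60 64 67 68 69 68 68 68]
7 [110 122 123 114  96  81  69  66  66  67  67  67  67  68  69  68  68]
8 [110 129 139 146 144 137 123 102  82  64  55  50]
8 [53 54 56 59 63 66 68 68 68 68 67 67]
8 [110 117 113 102  86  75  66  65  65  65  67  69  70  70  69  69  68]
9 [111 129 139 146 144 138 125 103  82  64  56  51]
9 [52 53 56 58 61 65 68 69 69 68 67 68]
9 [107 115 114 103  88  76  67  67  68  68  67  67  66  66  66  67  68]
```

Request:
apply_moves(targets=[[-0.004, 0, 0, 0], [-0.02, 0, 0, 0], [0, 0, -0.05, 0], [0, 0, -0.06, 0], [0.04, 0, -0.06, 0]])

```text
clock: 19.7
ee_pos: [0.5559, 0.0394, 0.1945]
orientation: [0.754, 0.657, -0.0, 0.0]
ft_force: [1.5, 0.3, 0.5]
finger_gap: 0.0002
gripper_force: 0.0
```

Request:
apply_moves(targets=[[0.053, 0, 0, 0], [0.053, 0, 0, 0], [0.053, 0, 0, 0], [0.053, 0, 0, 0], [0, 0, 0, 0]], hand=-1)

```text
clock: 20.32
ee_pos: [0.5816, 0.2614, 0.1907]
orientation: [0.748, 0.664, 0.0, -0.003]
ft_force: [-0.8, 0.3, -0.7]
finger_gap: 0.0853
gripper_force: 0.0
```

```bash
python3 -c "
from h import *
st((0.5,138.5,125))
from rig import r
import pickle
c=r.read_camera('side');h=np.load('pose.npy')[0];R=Ro.from_euler('z',h[2]).as_matrix()
# side-view check of handle: bar centre predicted, and brightness match vs s2 picture
s2=cv2.imread('pics/s2.png');n=cv2.resize(c['img'][180:380,180:400],None,fx=3,fy=3)
t=s2[270:330,95:195];q=cv2.matchTemplate(n,t,5);print(cv2.minMaxLoc(q)[1::2])
t=s2[395:440,205:245];q=cv2.matchTemplate(n,t,5);print(cv2.minMaxLoc(q)[1::2])
for y in(138.2,):print('pred',(proj(c,R@np.array([0,y,128.2])/1e3+np.r_[h[:2],0])-180)*3)
"
```

```text
t 20.32 h xyz [ -3.7 144.3 190.7] yaw(tool x vs y) 0.58 z [-0.004  0.005 -1.   ] F [-0.8   0.16 -0.66] gap 0.0853 gf 0.0
 shift [-6.2  4.4 65.6]
(0.998010516166687, (95, 270))
(0.7800244092941284, (97, 523))
pred [124.68418191 310.59883291]
```

Request:
apply_moves(targets=[[-0.004, 0, 0, 0], [0, 0, 0, 0]])

```text
clock: 20.62
ee_pos: [0.5837, 0.2463, 0.1928]
orientation: [0.753, 0.658, -0.0, 0.0]
ft_force: [-0.0, -0.1, 0.9]
finger_gap: 0.0858
gripper_force: 0.0
```

```bash
python3 -c "
from h import *
st((0.5,138.5,125))"
```

```text
t 20.62 h xyz [  0.4 129.6 192.8] yaw(tool x vs y) -0.31 z [-0.    -0.001 -1.   ] F [-0.03 -0.15  0.89] gap 0.0858 gf 0.0
 shift [ 8.9  0.  67.8]
```

Request:
apply_moves(targets=[[0.009, 0, 0, 0], [0, 0, 0.03, 0.3], [0, 0, 0.03, 0], [0, 0, 0.008, 0], [0, 0, 0, 0]])

```text
clock: 21.25
ee_pos: [0.5845, 0.2584, 0.1245]
orientation: [0.753, 0.658, -0.0, -0.0]
ft_force: [-0.4, 0.9, 0.2]
finger_gap: 0.0853
gripper_force: 0.0
```

Request:
apply_moves(targets=[[0, 0, 0, 0], [0, 0, 0, 0], [0, 0, 0, 0], [0, 0, 0, 0], [0, 0, 0, 0]], hand=1, grip_force=40)

```text
clock: 21.88
ee_pos: [0.586, 0.2582, 0.1255]
orientation: [0.753, 0.657, 0.002, 0.001]
ft_force: [3.8, -0.4, 2.1]
finger_gap: 0.0226
gripper_force: 39.1
```

```bash
python3 -c "
from h import *
st((0.5,138.5,125))"
```

```text
t 21.88 h xyz [  1.1 141.7 125.5] yaw(tool x vs y) -0.39 z [ 0.003  0.001 -1.   ] F [3.85 0.15 2.13] gap 0.0226 gf 39.1
 shift [-3.2 -0.6  0.4]
```

Request:
apply_moves(targets=[[-0.0127, 0, -0.0036, 0], [-0.0127, 0, -0.0014, 0], [-0.0127, 0, 0.0005, 0], [-0.0125, 0, 0.0026, 0], [-0.012, 0, 0.0044, 0]])

```text
clock: 22.5
ee_pos: [0.5783, 0.1992, 0.1253]
orientation: [0.753, 0.658, 0.004, -0.0]
ft_force: [2.3, 1.3, 7.5]
finger_gap: 0.0224
gripper_force: 40.8
```

```bash
python3 -c "
from h import *
st((0.5,79.1,123))"
```

```text
t 22.5 h xyz [  1.1  82.2 125.3] yaw(tool x vs y) -0.23 z [ 0.007  0.006 -1.   ] F [2.16 1.56 7.48] gap 0.0224 gf 40.8
 shift [-3.2 -0.6  2.3]
```

Request:
apply_moves(targets=[[-0.0111, 0, 0.0063, 0], [-0.0089, 0, 0.007, 0], [-0.0079, 0, 0.0081, 0], [-0.0051, 0, 0.0068, 0], [0, 0, 0, 0]])

```text
clock: 23.12
ee_pos: [0.573, 0.1598, 0.0931]
orientation: [0.754, 0.656, -0.0, 0.002]
ft_force: [4.5, -5.9, 0.9]
finger_gap: 0.0225
gripper_force: 41.2
```

```bash
python3 -c "
from h import *
st((0.5,46.1,94.8))"
```

```text
t 23.12 h xyz [ 0.9 42.4 93.1] yaw(tool x vs y) -0.56 z [ 0.002 -0.004 -1.   ] F [ 5.24 -5.31  0.94] gap 0.0225 gf 41.2
 shift [ 3.7 -0.4 -1.7]
```

Request:
apply_moves(targets=[[-0.0015, 0, 0.0024, 0], [-0.0013, 0, 0.0022, 0], [-0.0008, 0, 0.0015, 0], [0, 0, 0, 0]])

```text
clock: 23.62
ee_pos: [0.5725, 0.1564, 0.0871]
orientation: [0.754, 0.657, -0.0, 0.002]
ft_force: [4.1, -5.8, -0.9]
finger_gap: 0.0223
gripper_force: 41.1
```

```bash
python3 -c "
from h import *
st((0.5,37.5,84.3))"
```

```text
t 23.62 h xyz [ 0.9 39.  87.1] yaw(tool x vs y) -0.53 z [ 0.002 -0.004 -1.   ] F [ 4.8  -5.2  -0.85] gap 0.0223 gf 41.1
 shift [-1.4 -0.4  2.8]
```

Request:
apply_moves(targets=[[-0.0005, 0, 0.001, 0], [-0.0005, 0, 0.001, 0], [0, 0, 0, 0]])

```text
clock: 24.0
ee_pos: [0.5723, 0.1554, 0.0851]
orientation: [0.754, 0.657, -0.0, 0.002]
ft_force: [4.4, -5.1, -1.9]
finger_gap: 0.0228
gripper_force: 41.0
```

Request:
apply_moves(targets=[[-0.0002, 0, 0.0006, 0], [-0.0002, 0, 0.0006, 0], [0, 0, 0, 0]])

```text
clock: 24.38
ee_pos: [0.5723, 0.1548, 0.0839]
orientation: [0.754, 0.657, -0.001, 0.002]
ft_force: [4.0, -6.8, -0.4]
finger_gap: 0.0223
gripper_force: 41.0
```

```bash
python3 -c "
from h import *
st((0.5,37.5,84.3))"
```

```text
t 24.38 h xyz [ 0.9 37.4 83.9] yaw(tool x vs y) -0.52 z [ 0.002 -0.005 -1.   ] F [ 4.81 -6.21 -0.43] gap 0.0223 gf 41.0
 shift [ 0.1 -0.4 -0.4]
```

Request:
apply_moves(targets=[[-0.0002, 0, 0.0006, 0], [0, 0, 0, 0]])

```text
clock: 24.62
ee_pos: [0.5722, 0.1545, 0.0833]
orientation: [0.754, 0.657, -0.001, 0.002]
ft_force: [3.9, -5.0, -0.7]
finger_gap: 0.0222
gripper_force: 41.0
```

Request:
apply_moves(targets=[[-0.0002, 0, 0.0006, 0], [0, 0, 0, 0]])

```text
clock: 24.88
ee_pos: [0.5722, 0.1543, 0.0827]
orientation: [0.754, 0.657, -0.001, 0.003]
ft_force: [4.1, -6.8, -1.7]
finger_gap: 0.0221
gripper_force: 41.0
```

Request:
apply_moves(targets=[[-0.0002, 0, 0.0006, 0], [0, 0, 0, 0]])

```text
clock: 25.12
ee_pos: [0.5722, 0.1541, 0.0824]
orientation: [0.754, 0.656, -0.001, 0.002]
ft_force: [4.1, -5.4, 0.5]
finger_gap: 0.0229
gripper_force: 41.1
```

Request:
apply_moves(targets=[[-0.0001, 0, 0.0006, 0], [0, 0, 0, 0]])

```text
clock: 25.38
ee_pos: [0.5722, 0.1541, 0.0824]
orientation: [0.754, 0.657, -0.0, 0.002]
ft_force: [3.1, -4.9, 3.5]
finger_gap: 0.0228
gripper_force: 41.3
```

Request:
apply_moves(targets=[[0, 0, 0.0006, 0], [0, 0, 0, 0]])

```text
clock: 25.62
ee_pos: [0.5722, 0.1541, 0.0823]
orientation: [0.754, 0.657, -0.0, 0.002]
ft_force: [2.5, -5.9, 7.3]
finger_gap: 0.0229
gripper_force: 41.5
```

Request:
apply_moves(targets=[[-0.001, 0, -0.0009, 0], [0, 0, 0, 0]])

```text
clock: 25.88
ee_pos: [0.5722, 0.1541, 0.0824]
orientation: [0.754, 0.657, 0.0, 0.002]
ft_force: [4.1, -4.0, 1.7]
finger_gap: 0.0226
gripper_force: 41.1
```

Request:
apply_moves(targets=[[0, 0, 0, 0], [0, 0, 0, 0], [0, 0, 0, 0], [0, 0, 0, 0]], hand=-1)

```text
clock: 26.38
ee_pos: [0.5702, 0.1574, 0.0821]
orientation: [0.753, 0.658, -0.0, -0.0]
ft_force: [-0.0, 0.4, 0.4]
finger_gap: 0.0854
gripper_force: 0.0
```

Request:
apply_moves(targets=[[0, 0, -0.03, 0], [0, 0, -0.05, 0], [0, 0, -0.05, 0], [0, -0.05, 0, 0], [0, -0.06, 0, 0]])

```text
clock: 27.0
ee_pos: [0.4616, 0.1718, 0.2132]
orientation: [0.754, 0.657, 0.001, 0.001]
ft_force: [-0.9, 1.1, 0.4]
finger_gap: 0.0854
gripper_force: 0.0
```

Request:
apply_moves(targets=[[0, -0.06, 0, 0], [0, -0.03, 0, 0], [0, 0, 0, 0], [0, 0, 0, 0]])

```text
clock: 27.5
ee_pos: [0.3735, 0.1838, 0.2128]
orientation: [0.754, 0.657, 0.001, 0.0]
ft_force: [-0.5, 0.2, 0.4]
finger_gap: 0.0852
gripper_force: 0.0
```

```bash
python3 -c "
from h import *
st()
from rig import r
import pickle
c=r.read_camera('top');cv2.imwrite('pics/t10.png',cv2.resize(c['img'][195:250,205:295],None,fx=8,fy=8,interpolation=cv2.INTER_CUBIC))
s=r.read_camera('side');c0,s0=pickle.load(open('cam.pkl','rb'))
g=lambda i:cv2.cvtColor(i,6).astype(np.float32)
for n in 6,9,10:
  i=g(cv2.imread(f'pics/t{n}.png'))
  for sl,rows in ((slice(235,280),slice(100,130)),(slice(235,280),slice(260,280)),(slice(280,350),slice(240,265)),(slice(280,350),slice(235,265))): print(n,i[rows,sl].mean(0)[::4].round().astype(int))
# handle location in side & top vs initial view (template of T handle)
t=s0['img'][268:282,250:268];q=cv2.matchTemplate(s['img'],t,5);print('handle side moved to',cv2.minMaxLoc(q)[1::2],'from (250,268)')
h=np.load('pose.npy')[0];R=Ro.from_euler('z',h[2]).as_matrix()
for ph in(0,.12,.2):
  a=np.radians(18.66)+ph;print(ph,proj(s,R@np.array([0,.110-.0813*np.cos(a),.052+.0813*np.sin(a)])+np.r_[h[:2],0]))
for n,a,b in(('top',c0,c),('side',s0,s)):
  for nm,y,x in (('bottle',275,195),('cup',202,166),('tape',247,457)) if n=='top' else (('bottle',372,293),('cup',384,168),('tape',199,357)):
    t=a['img'][y-12:y+12,x-12:x+12];q=cv2.matchTemplate(b['img'][y-22:y+22,x-22:x+22],t,5);print(n,nm,cv2.minMaxLoc(q)[1::2],'expect (10,10)')
"
```

```text
t 27.5 h xyz [-200.    40.5  212.8] yaw(tool x vs y) -0.41 z [ 0.002  0.001 -1.   ] F [-0.53  0.16  0.37] gap 0.0852 gf 0.0
6 [144 145 145 146 146 145 143 142 139 129 118 108]
6 [143 144 142 135 126 112 101  94  94  94  97 104]
6 [ 98 111 126 140 146 147 148 147 145 137 128 112  93  75  68  66  66  67]
6 [ 94 109 124 139 144 146 148 147 146 139 130 114  94  76  68  66  66  67]
9 [144 144 144 144 145 146 145 142 137 129 120 109]
9 [144 144 142 134 125 113 103  97  95  92  94 102]
9 [ 99 107 115 115 106  90  77  67  66  68  68  68  67  66  66  65  67  68]
9 [ 95 105 114 115 107  92  78  68  67  68  68  68  67  67  66  66  67  68]
10 [208 209 209 210 211 211 209 204 195 181 166 151]
10 [208 204 195 179 164 149 140 136 135 128 122 117]
10 [120 115 116 116 112 106 102 100  99  98  97  96  94  93  92  92  91  92]
10 [115 112 114 115 112 106 103 100  99  97  96  93  91  88  87  87  86  88]
handle side moved to (0.6754785776138306, (470, 261)) from (250,268)
0 [258.75531538 274.2274403 ]
0.12 [257.32332396 271.49952727]
0.2 [256.18946975 269.92960761]
top bottle (0.6088405847549438, (11, 10)) expect (10,10)
top cup (0.9950351119041443, (10, 10)) expect (10,10)
top tape (0.997072160243988, (10, 10)) expect (10,10)
side bottle (0.744081974029541, (10, 10)) expect (10,10)
side cup (0.991540789604187, (10, 10)) expect (10,10)
side tape (0.3124014735221863, (3, 16)) expect (10,10)
```

Request:
apply_moves(targets=[[-0.05, 0, -0.02, 0], [-0.05, 0, -0.02, 0], [-0.05, 0, 0, 0], [-0.05, 0, 0, 0], [-0.05, 0, 0, 0]])

```text
clock: 28.22
ee_pos: [0.3391, -0.0663, 0.2528]
orientation: [0.754, 0.657, 0.0, 0.001]
ft_force: [0.9, -0.2, -0.5]
finger_gap: 0.0857
gripper_force: 0.0
```

```bash
python3 -c "
from h import *
st()
from rig import r
import pickle
c=r.read_camera('top');s=r.read_camera('side');c0,s0=pickle.load(open('cam.pkl','rb'))
def m(a,b,x,y,w,h,k=12):
  U=lambda i:cv2.resize(i,None,fx=4,fy=4,interpolation=2)
  t=U(a['img'][y:y+h,x:x+w]);q=cv2.matchTemplate(U(b['img'][y-k:y+h+k,x-k:x+w+k]),t,5);_,v,_,l=cv2.minMaxLoc(q);return round(v,3),np.array(l)/4-k
print('handle side shift',m(s0,s,250,267,16,10),'expect (-1.4,-2.7)')
print('handle top shift',m(c0,c,250,214,12,12))
for n,a,b,L in(('top',c0,c,((187,265),(158,195),(445,235))),('side',s0,s,((284,352),(157,372),(346,190)))):
  for x,y in L:print(n,m(a,b,x,y,18,22))
"
```

```text
t 28.23 h xyz [-201.9 -211.9  252.8] yaw(tool x vs y) -0.51 z [ 0.001 -0.    -1.   ] F [ 0.92 -0.07 -0.49] gap 0.0857 gf 0.0
handle side shift (0.927, array([-1.25, -2.75])) expect (-1.4,-2.7)
handle top shift (0.525, array([4.5 , 8.75]))
top (0.99, array([0.25, 0.  ]))
top (0.997, array([0., 0.]))
top (0.997, array([0., 0.]))
side (0.994, array([0., 0.]))
side (0.987, array([0., 0.]))
side (0.997, array([0., 0.]))
```

Side view puts the handle at about 0.12 rad, with the foot resting on the stone, and the bottle, cup and tape have not moved. Handing in.

```bash
python3 -c "
from rig import r
print(r.finish_job())"
```

```text
the job is handed in; nothing more can be done
None
```

The job is handed in at about 28 s: the clip was opened, the stone pushed until it stalled firmly at the end stop (no shift of the stop seen in the camera), and the clip guided down by its handle onto the stone and released; plunger flushness was judged from that stall, not seen directly.

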